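Draw one heel lift from the bottom of the magazine

ROBOT

A 6-joint arm with a two-finger parallel gripper is mounted at the origin on the work surface. World frame = base frame: x ahead of the robot, y to its left, z up, the work surface at z = 0. Lengths are in m, angles in rad, forces in N, time in s.
With the tool pointing down it reaches from about 0.375 to 0.825 m from the base axis. Payload 5.5 kg.
Tool frame: the origin (TCP) lies between the finger pads; the fingertips stand 19 mm ahead of it and the grasp point (between the pads) is the TCP; z points along the fingers, y is the line along which they close (so a half turn about z gives the same grasp; the last joint's range is limited). The gripper opens to 85 mm and grips with 20 to 120 N. Pads are 22 mm wide; open, the fingers measure 114 mm over their backs; the gripper's body (76 mm by 85 mm) begins 54 mm behind the grasp point. The pads swing forward as they close: fully open they stand 13 mm farther back than shut.
Start: joints at [1.218, 0.314, -0.047, 1.21, 0, 1.571], TCP at [0.207, 0.563, 0.25] pointing down, gripper open.
Joint ranges: [-2.67, 2.67], [-0.69, 1.73], [-1.03, 1.25], [-2.08, 2.16], [-1.42, 1.45], [-3.14, 3.14]. Speed limits (rad/s): [2.39, 2.39, 3.01, 3.14, 3.14, 3.14].

INTERFACE

Orientations are given as a unit quaternion [x, y, z, w].
In Python, from cell import robot gives the robot as it stands.
- The arm moves only by the tool jog_arm, never from a script. Its arguments are lists of equal length, an entry for each row: "dp": the shift along the tool's x, y, z in mm, a list of three; "dr": the turn, a rotation vector about the tool's x, y, z in rad, a list of three; "hand": the opening, from -1 (shut) to 1 (fully open). In form: {"dp": [[tx, ty, tz], ...], "dr": [[rx, ry, rz], ...], "hand": [hand, ...]}. A call has 1 to 5 rows; each row is the pose to reach, as a shift and turn from the pose commanded when the call began, along the tool's axes at that moment; what a row does not reach only later rows make up. A row lasts 1/12 s, in which the tool goes at most 41.7 mm and 7.16 degrees, less where a joint would pass 70% of its speed; a pose out of reach is approached as far as the arm can. A call with a gripper value outside its range is refused whole. The fingers move at their own pace and stop on an object; the grip force is fixed at half the most. Time passes only in rows, so rows that repeat a pose let the fingers close. It gives the time, the measured TCP pose, the force, the opening and the grip force at its end, in the units of the state.
- robot.sense(): the state, without advancing time (a new reading comes with each control period).
- robot.read_camera(name): name is "scene" or "top"; returns a dict with "image" (384x512x3 uint8, red, green, blue), "vertical_fov" (degrees; the focal length in pixels is half the picture's height over the tangent of half this angle, whatever the lens; pixels are square), "cx", "cy" (the principal point, pixels), "k1" (the pictures are not rectified: a ray, as slopes to the right and down, at radius r is drawn at 1 + k1 r^2 times it, then the intrinsics apply), "R" (3x3) and "t" (3): a world point X has camera coordinates R X + t. Camera axes: x right, y down, z forward; pixel columns grow to the right and rows downward; lengths in m; the calibration is good to about 2 mm. A picture is of the moment at which its call begins. There is no depth.
- robot.hand_in(): hands the job in; it is judged then, once.
Trained networks look in a picture, given as the dict that the camera call returned (one of the last four; its "shot" number tells which), for a name from the list of things; names that differ only in an ending like _2 or _b are one class to them, and where a whole thing is asked for, a point or a joint stands for the part that bears it (a point fixed in the world has none). Each returns a list of dicts, best first, with "p" (0 to 1); they miss things now and then, are a little off and sometimes report something else, mostly with a low value. They report only what shows in the picture. A call takes as long as a camera call. They do not tell look-alikes from the thing itself.
- robot.look_for(picture, query): "location" ([column, row] as shares, 0 to 1, of the picture: columns of its width, rows of its height, amid what is visible of it).
- robot.outline_of(picture, query): "region" (384x512 bool, what is visible of it) and "location" ([column, row] as shares, 0 to 1, of the picture: columns of its width, rows of its height, amid what is visible of it).
- robot.tip_of(picture, query): "location" ([column, row] as shares, 0 to 1, of the picture: columns of its width, rows of its height: a listed point, or the origin of a listed thing).
The state is a dict: "time_s": time; "q": joint angles; "dq": joint speeds; "tau": joint torques, N m; "eef_pos": TCP position; "tcp_rot": TCP orientation; "ft_force": force on the tool from outside, world axes, zero at the start; "wrist_torque": the same for the moment, N m; "grip_width": finger opening in m; "grasp_force": force on a finger pad.
Only numpy, scipy, OpenCV 4.12 (cv2) and the standard library are available. Lean on these libraries where they do the work, as an engineer would, in place of code of your own. Each camera call takes 0.05 s, during which the arm holds its last target. There are 200 camera calls.

TASK

Take the bottom heel lift out of the magazine of wide, round-backed cork lifts: draw it by its protruding end straight out through the slot, so that the rest of the stack drops down flat inside the magazine. Then lay that lift flat in the middle of the white-faced gluing board and let go, leaving the other lifts in the magazine.

Things in the scene. Friction and masses are not known exactly. Their poses are not given: they have to be found in the camera images.
- magazine: Fixed open-topped magazine, 119 x 66 x 64 mm high: wooden base 22 mm thick, thin aluminium walls, four stacked cork lifts. Origin: centre of its underside; z up. Its -x side (59.5 mm off) is the front, towards the robot: two corner lips ending 14 mm above the base, so only the bottom lift can leave, along -x. The narrower magazine nearby (46 mm wide, rectangular 30 mm strips) is not wanted.
- lift: Bottom lift in the magazine: rigid cork plate 105 long (x) x 50 wide (y) x 10 mm, straight front (-x) end and sides, half-round back, 45 g. Origin: centre of its underside, 52.5 mm from each end; z up. Underside 22 mm above the table; its front end sticks out 35 to 41 mm, free air below. It is clear of the magazine with its origin 112 mm before the magazine's, about 67 mm from its start.
- next_lift: The second lift from below, same shape and size, resting on the bottom one and fully inside the magazine. Origin: centre of its underside; it starts 32 mm above the table and should drop to 22 mm, onto the magazine's base, once the bottom lift is out.
- board: Fixed gluing board with a white top face and plywood edges, 150 (x) x 120 (y) x 18 mm thick, lying on the table. Origin: centre of its underside; z up; top face 18 mm above the table.
There are look-alikes about, which are no part of the job. Leave any turquoise look-alike of the lift alone.

How it is judged:
On the way:
1. the bottom lift is drawn clear of the magazine's front and the next lift has dropped flat onto the magazine's base (x of lift in the frame of magazine below -0.115 m and z of next_lift in the frame of magazine between 0.019 and 0.026 m and x of next_lift in the frame of magazine above -0.015 m and angle between next_lift's own z axis and vertical below 0.06 rad), for 0.1 s.
At the end, for the whole second after the job is handed in: The drawn lift lies released and at rest, flat (within 0.1 rad) on the gluing board's top face, its middle within 25 mm of the board's middle; the next lift lies flat (within 0.06 rad) on the magazine's base, inside the magazine (no more than 15 mm forward of its middle) (horizontal distance between lift and board below 0.025 m and z of lift in the frame of board between 0.015 and 0.022 m and angle between lift's own z axis and vertical below 0.1 rad and linear speed of lift below 0.02 m/s and z of next_lift in the frame of magazine between 0.019 and 0.026 m and x of next_lift in the frame of magazine above -0.015 m and angle between next_lift's own z axis and vertical below 0.06 rad); the robot touches nothing.
It fails at once if a second lift is drawn out of the magazine (x of next_lift in the frame of magazine below -0.03 m).
It also fails if it takes over 48 s, if anything falls off the work surface, if the arm or the gripper's body presses on something with over 40 N, if the wrist force passes 120 N, or if a joint passes its speed limit or range.

## Working session

There is one attempt and no reset: what is moved stays moved. The work goes in short steps, Python scripts to look and compute and a tool call to move; the robot and the scene stay as the last step left them, time stands still between calls to the robot, and variables do not carry over. Pictures are saved under pics/ and viewed, at most 10 in all, crops included, and the job is handed in when it is done.

Besides the shell and the picture viewer there is one more tool, called as name(argument=value, ...) on one line, values as JSON. jog_arm: Moves the arm, as the interface text tells. Its arguments: {"type":"object","properties":{"dp":{"type":"array"},"dr":{"type":"array"},"hand":{"type":"array"}},"required":["dp","dr","hand"]}

```bash
mkdir -p pics; cat > h.py <<'E'
import numpy as np, cv2
from cell import robot
def f_of(p): return 384/2/np.tan(np.radians(p["vertical_fov"])/2)
def ray(p,uv):
    f=f_of(p); d=np.array([(uv[0]-p["cx"])/f,(uv[1]-p["cy"])/f]); s=d.copy()
    for _ in range(20): s=d/(1+p["k1"]*(s@s))
    R=np.array(p["R"]);t=np.array(p["t"])
    return -R.T@t, R.T@np.array([*s,1])
def at_z(p,uv,z):
    o,d=ray(p,uv); return o+d*(z-o[2])/d[2]
def proj(p,X):
    c=np.array(p["R"])@np.array(X)+np.array(p["t"]); s=c[:2]/c[2]; s=s*(1+p["k1"]*(s@s)); return s*f_of(p)+[p["cx"],p["cy"]]
E
python3 - <<'E'
from h import *
for n in ["scene","top"]:
    p=robot.read_camera(n); cv2.imwrite(f"pics/{n}0.png",cv2.resize(p["image"][:,:,::-1],(768,576)))
    np.save(f"{n}0.npy",p,allow_pickle=True)
    print(n,p["vertical_fov"],p["cx"],p["cy"],p["k1"],-np.array(p["R"]).T@p["t"])
    for q in ["magazine","lift","next_lift","board"]:
        for d in robot.tip_of(p,q)[:3]:
            uv=np.array(d["location"])*[512,384]; print(q,d["p"],uv.round(1), at_z(p,uv,{"magazine":0,"lift":.022,"next_lift":.032,"board":0}[q]).round(4))
print(robot.sense())
E
```

```text
scene 46.96211115446576 257.4086217441924 198.01714476649184 -0.13212657450352855 [0.84482419 0.60253975 0.65185401]
magazine 0.58 [165.9 206.5] [ 0.6319 -0.2396  0.    ]
lift 0.92 [275.7 194.9] [ 0.3891 -0.1304  0.022 ]
lift 0.83 [255.1 147.7] [ 0.3256 -0.3531  0.022 ]
lift 0.64 [215.9 227.8] [ 0.567  -0.0866  0.022 ]
next_lift 0.3 [183.1 193.8] [ 0.5893 -0.2264  0.032 ]
board 0.56 [266.5 364.1] [ 0.6285  0.2484 -0.    ]
top 49.59273735294285 246.51506916240555 191.5166293122948 0.036072791257805166 [ 0.36079709 -0.08255355  1.23115738]
magazine 0.72 [308.4 145.7] [ 0.6243 -0.2509  0.    ]
lift 0.97 [361.7 254.1] [ 0.3061 -0.4004  0.022 ]
lift 0.81 [277.1 230.6] [ 0.3688 -0.1581  0.022 ]
lift 0.79 [261.7 170.4] [ 0.544  -0.1113  0.022 ]
board 0.83 [139.4 142.5] [0.6266 0.2575 0.    ]
{'time_s': 0.5, 'q': array([ 1.21799327e+00,  3.13535923e-01, -4.71562568e-02,  1.21021283e+00,
        1.37176472e-05,  1.57075647e+00]), 'dq': array([-0.00077812, -0.0011783 , -0.00111057,  0.0018908 ,  0.00019795,
       -0.00147022]), 'tau': array([ 3.82581875e-04, -5.38960648e+01,  3.39754701e+01,  3.40071470e-03,
       -5.14911881e-05,  1.51850053e-06]), 'eef_pos': array([0.20729958, 0.56300778, 0.25025324]), 'tcp_rot': array([ 1.75468469e-01,  9.84485050e-01, -5.22953275e-05, -1.62899076e-05]), 'ft_force': array([ 0.0412442 , -0.29945464, -0.06525261]), 'wrist_torque': array([ 0.05024782, -0.02706535,  0.02969815]), 'grasp_force': 0.0, 'grip_width': 0.08529821937248877}
```

View pics/top0.png

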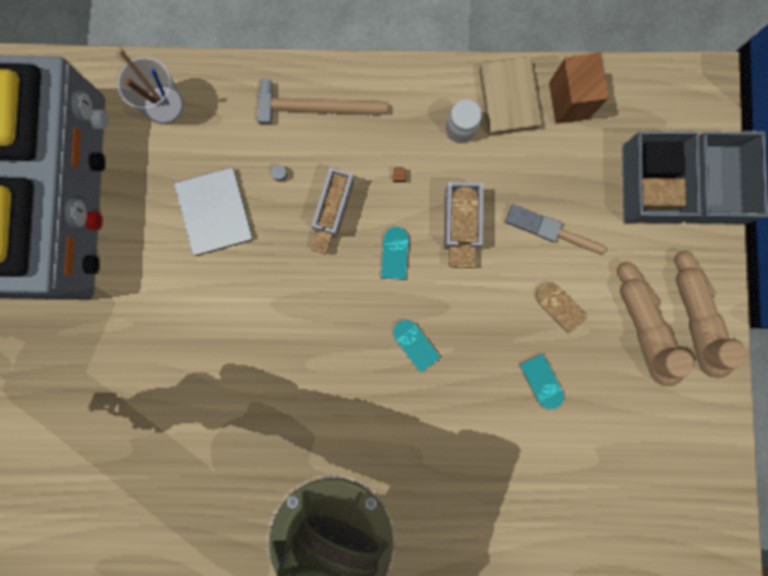

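View pics/scene0.png

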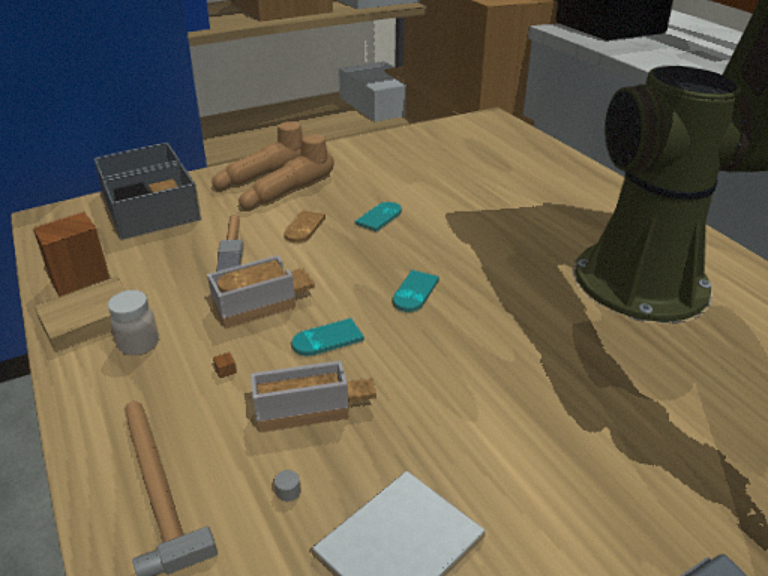

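The top view shows the wide magazine at (464,215), with its bottom lift sticking out towards the robot at (462,257). The narrow magazine is at (333,200), the board at (213,211), and the turquoise look-alikes lie loose. The scene view agrees: wide magazine at (252,288) and its protruding end at (303,283). Next I'll zoom in on these for accurate corners.

```bash
python3 - <<'E'
from h import *
t=np.load("top0.npy",allow_pickle=True).item()["image"]; s=np.load("scene0.npy",allow_pickle=True).item()["image"]
a=cv2.resize(t[115:185,285:335],(400,560),interpolation=cv2.INTER_CUBIC)   # x8
b=cv2.resize(s[165:225,135:215],(400,300),interpolation=cv2.INTER_CUBIC)   # x5
c=cv2.resize(t[105:175,105:180],(300,280),interpolation=cv2.INTER_CUBIC)   # x4
o=np.zeros((590,800,3),np.uint8); o[:560,:400]=a; o[:300,400:]=b; o[305:585,400:700]=c
cv2.imwrite("pics/crop1.png",o[:,:,::-1])
p=np.load("top0.npy",allow_pickle=True).item()
im=p["image"].astype(int); m=((im.min(2)>150)&(im.max(2)-im.min(2)<30)).astype(np.uint8)
m[:, :105]=0; m[:,180:]=0; m[:105]=0; m[175:]=0
n,l,st,ce=cv2.connectedComponentsWithStats(m); k=1+st[1:,4].argmax()
pts=np.argwhere(l==k)[:,::-1]; W=np.array([at_z(p,u,.018)[:2] for u in pts])
r=cv2.minAreaRect((W*1000).astype(np.float32)); print("board",r,st[k], W.mean(0))
E
```

```text
board ((629.8457641601562, 247.74107360839844), (149.32321166992188, 120.37281799316406), 16.907400131225586) [ 116  112   51   58 2000] [0.62935658 0.24746869]
```

View pics/crop1.png

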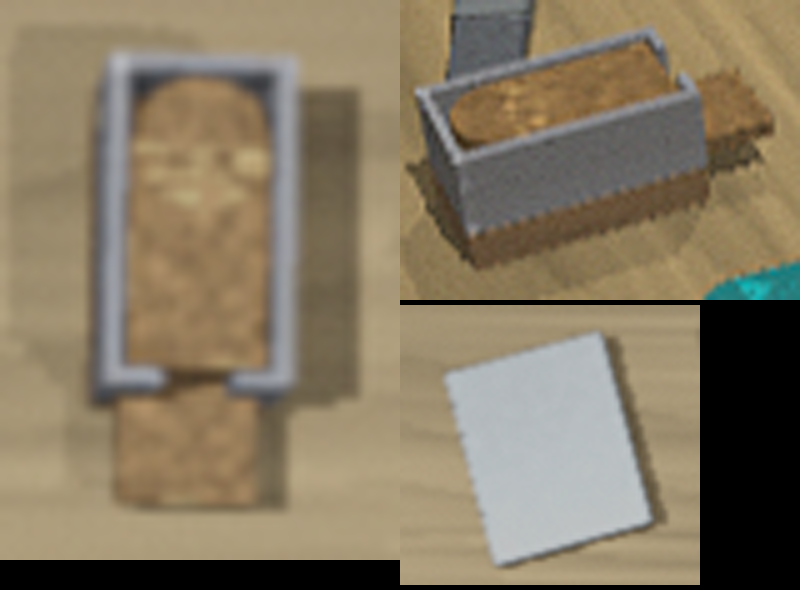

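The crop shows the magazine rim corners at about (107,55), (299,55), (297,388) and (97,393), in 8x crop pixels. The lift's protruding end runs from (115,400) and (257,400) to (113,504) and (257,506). The board came out cleanly from its white face.

```bash
python3 - <<'E'
from h import *
p=np.load("top0.npy",allow_pickle=True).item(); s=np.load("scene0.npy",allow_pickle=True).item()
g=lambda x,y:np.array([(x+.5)/8-.5+285,(y+.5)/8-.5+115])
C=np.array([at_z(p,g(*c),.064)[:2] for c in [(107,55),(299,55),(297,388),(97,393)]])
print("rim",C.round(4).tolist(),C.mean(0).round(4), [np.linalg.norm(C[i]-C[(i+1)%4]).round(4) for i in range(4)])
ax=(C[0]+C[1]-C[2]-C[3])/2; print("yaw",np.degrees(np.arctan2(ax[1],ax[0])))
L=np.array([at_z(p,g(*c),.032)[:2] for c in [(115,400),(257,400),(257,506),(113,504)]]); print("lift",L.round(4).tolist())
h=lambda x,y:np.array([(x-400+.5)/5-.5+135,(y+.5)/5-.5+165])
# scene check: lift front top corners, rim corners
for n,c,z in [("liftFL(near +y)",(775,128),.032),("liftFR",(735,70),.032),("rim back+y",(463,160),.064),("rim front+y",(700,92),.064),("rim back-y",(418,92),.064),("rim front -y",(655,30),.064)]: print(n,at_z(s,h(*c),z)[:2].round(4))
# board in scene
im=s["image"].astype(int); m=((im.min(2)>140)&(im.max(2)-im.min(2)<30)).astype(np.uint8); m[:300]=0; m[:,:200]=0;m[:,330:]=0
W=np.array([at_z(s,u[::-1],.018)[:2] for u in np.argwhere(m)]); print("board scene",W.min(0),W.max(0), len(W))
W=W*1000
B=cv2.boxPoints(((629.8,247.7),(150,120),16.9)); print(B.round(1).tolist(), proj(s,[*B[0]/1000,.018]))
E
```

```text
rim [[0.6807, -0.2121], [0.6815, -0.2806], [0.5611, -0.2799], [0.5584, -0.2093]] [ 0.6204 -0.2455] [np.float64(0.0684), np.float64(0.1204), np.float64(0.0707), np.float64(0.1224)]
yaw -0.8498263724395284
lift [[0.5613, -0.2193], [0.562, -0.2708], [0.5231, -0.2708], [0.5231, -0.2187]]
liftFL(near +y) [ 0.5273 -0.2102]
liftFR [ 0.525  -0.2655]
rim back+y [ 0.6782 -0.2118]
rim front+y [ 0.5632 -0.2114]
rim back-y [ 0.681  -0.2743]
rim front -y [ 0.5626 -0.2714]
board scene [0.54223674 0.17170981] [0.71731782 0.30703885] 4743
[[540.5999755859375, 283.29998779296875], [575.5, 168.5], [719.0, 212.10000610351562], [684.0999755859375, 326.8999938964844]] [323.06509135 351.92301051]
```

jog_arm(dp=[[-590,-641,0],[-590,-641,0],[-590,-641,0],[-590,-641,0],[-590,-641,0]], dr=[[0,0,-0.34],[0,0,-0.34],[0,0,-0.34],[0,0,-0.34],[0,0,-0.34]], hand=[1,1,1,1,1])

```text
time_s: 0.92
eef_pos: [0.287, 0.3687, 0.2503]
tcp_rot: [0.006, 1.0, 0.0, 0.0]
ft_force: [1.4, 0.8, 0.3]
grip_width: 0.0856
grasp_force: 0.0
```

```bash
cat > go.py <<'E'
import sys
from h import *
from scipy.spatial.transform import Rotation as Ro
x,y,z,yaw=map(float,sys.argv[1:5])  # yaw (deg): world direction of magazine-like x; tool y along its +y, pointing down
s=robot.sense(); R=Ro.from_quat(s["tcp_rot"])
a=np.radians(yaw); Y=np.array([-np.sin(a),np.cos(a),0]); Z=np.array([0,0,-1.]); T=Ro.from_matrix(np.c_[np.cross(Y,Z),Y,Z])
print(s["time_s"],s["eef_pos"].round(4),"q6",s["q"][5].round(2),"F",s["ft_force"].round(1),"w",s["grip_width"].round(4),s["grasp_force"])
print("dp",(R.inv().apply(np.array([x,y,z])-s["eef_pos"])*1000).round(1),"dr",(R.inv()*T).as_rotvec().round(4))
E
python3 go.py .539 -.243 .25 -0.8
```

```text
Traceback (most recent call last):
  File "go.py", line 7, in <module>
    print(s["time_s"],s["eef_pos"].round(4),"q6",s["q"][5].round(2),"F",s["ft_force"].round(1),"w",s["grip_width"].round(4),s["grasp_force"])
                                                                                                   ^^^^^^^^^^^^^^^^^^^^^
AttributeError: 'float' object has no attribute 'round'
```

jog_arm(dp=[[-259,-609,0],[-259,-609,0],[-259,-609,0],[-259,-609,0],[-259,-609,0]], dr=[[0,0,0],[0,0,0],[0,0,0],[0,0,0],[0,0,0]], hand=[1,1,1,1,1])

```text
time_s: 1.33
eef_pos: [0.3661, 0.1759, 0.2507]
tcp_rot: [0.006, 1.0, 0.0, 0.001]
ft_force: [1.2, 0.8, 0.0]
grip_width: 0.0853
grasp_force: 0.0
```

```bash
sed -i 's/s\["grip_width"\].round(4)/round(s["grip_width"],4)/' go.py; python3 go.py .539 -.243 .25 -0.8
```

```text
1.3333 [0.3661 0.1759 0.2507] q6 0.46 F [1.2 0.8 0. ] w 0.0853 0.0
dp [-178.  -416.7    0.6] dr [0.0005 0.001  0.0017]
```

jog_arm(dp=[[-178,-417,0],[-178,-417,0],[-178,-417,0],[-178,-417,0],[-178,-417,0]], dr=[[0,0,0],[0,0,0],[0,0,0],[0,0,0],[0,0,0]], hand=[1,1,1,1,1])

```text
time_s: 1.75
eef_pos: [0.4456, -0.0171, 0.2507]
tcp_rot: [0.007, 1.0, 0.0, 0.001]
ft_force: [0.8, 0.7, 0.7]
grip_width: 0.0856
grasp_force: 0.0
```

```bash
python3 go.py .539 -.243 .25 -0.8
```

```text
1.75 [ 0.4456 -0.0171  0.2507] q6 -0.03 F [0.8 0.7 0.7] w 0.0856 0.0
dp [ -96.4 -224.7    0.8] dr [0.0001 0.0011 0.0009]
```

jog_arm(dp=[[-96,-225,0],[-96,-225,0],[-96,-225,0],[-96,-225,0],[-96,-225,0]], dr=[[0,0,0],[0,0,0],[0,0,0],[0,0,0],[0,0,0]], hand=[1,1,1,1,1])

```text
time_s: 2.17
eef_pos: [0.5248, -0.2099, 0.2505]
tcp_rot: [0.007, 1.0, -0.0, 0.0]
ft_force: [1.2, 0.9, 0.8]
grip_width: 0.0856
grasp_force: 0.0
```

```bash
python3 go.py .539 -.243 .08 -0.8
```

```text
2.1667 [ 0.5248 -0.2099  0.2505] q6 -0.37 F [1.2 0.9 0.8] w 0.0856 0.0
dp [-14.5 -32.9 170.5] dr [-0.0001  0.0006  0.0006]
```

jog_arm(dp=[[-14,-33,0],[-14,-33,150],[-14,-33,150],[-14,-33,150],[-14,-33,150]], dr=[[0,0,0],[0,0,0],[0,0,0],[0,0,0],[0,0,0]], hand=[1,1,1,1,1])

```text
time_s: 2.58
eef_pos: [0.5358, -0.2403, 0.0961]
tcp_rot: [0.007, 1.0, 0.001, -0.002]
ft_force: [-1.0, -0.4, -0.4]
grip_width: 0.0853
grasp_force: 0.0
```

```bash
python3 go.py .539 -.243 .024 -0.8; python3 - <<'E'
from h import *
p=robot.read_camera("scene"); cv2.imwrite("pics/s1.png",cv2.resize(p["image"][120:270,90:290][:,:,::-1],(800,600),interpolation=cv2.INTER_CUBIC))
E
```

```text
2.5833 [ 0.5358 -0.2403  0.0961] q6 -0.41 F [-1.  -0.4 -0.4] w 0.0853 0.0
dp [-3.5 -2.8 72.1] dr [ 0.0018 -0.004   0.0004]
```

View pics/s1.png

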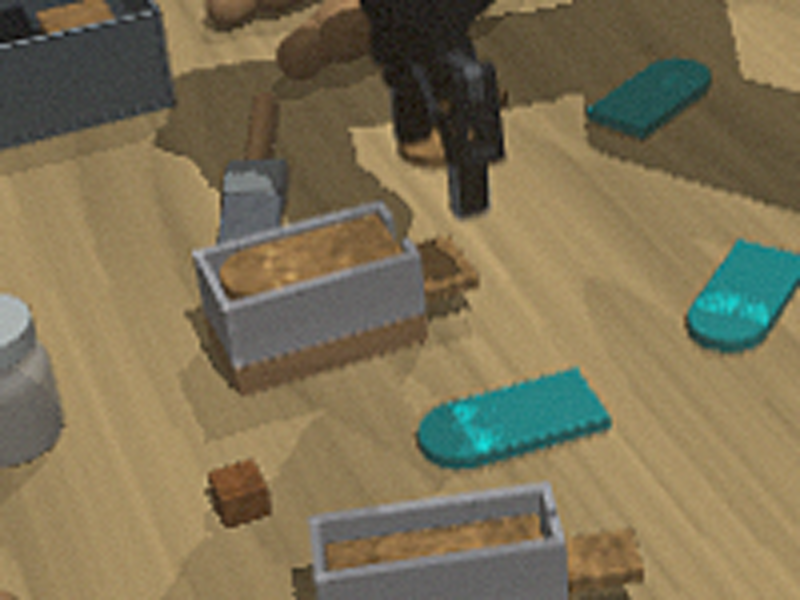

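The gripper, with its near fingertip at about (468,210), hovers above the wide magazine's protruding lift at (450,270), and the way down is clear. I'll go down over the lift now.

jog_arm(dp=[[-3,-2,30],[-3,-2,55],[-3,-2,72],[-3,-2,72],[-3,-2,72]], dr=[[0,0,0],[0,0,0],[0,0,0],[0,0,0],[0,0,0]], hand=[1,1,1,1,1])

```text
time_s: 3.05
eef_pos: [0.5408, -0.2427, 0.0286]
tcp_rot: [0.006, 1.0, 0.0, -0.0]
ft_force: [0.5, 0.3, 0.7]
grip_width: 0.0855
grasp_force: 0.0
```

```bash
python3 go.py .539 -.243 .024 -0.8; python3 - <<'E'
from h import *
s=robot.read_camera("scene"); t=robot.read_camera("top")
o=np.zeros((600,800,3),np.uint8); o[:300,:400]=cv2.resize(s["image"][165:225,135:215],(400,300),interpolation=cv2.INTER_CUBIC)
o[:560,400:]=cv2.resize(t["image"][115:185,285:335],(400,560),interpolation=cv2.INTER_CUBIC)
cv2.imwrite("pics/s2.png",o[:,:,::-1])
E
```

```text
3.05 [ 0.5408 -0.2427  0.0286] q6 -0.41 F [0.5 0.3 0.7] w 0.0855 0.0
dp [ 1.8 -0.4  4.6] dr [ 0.0004 -0.001   0.0012]
```

View pics/s2.png

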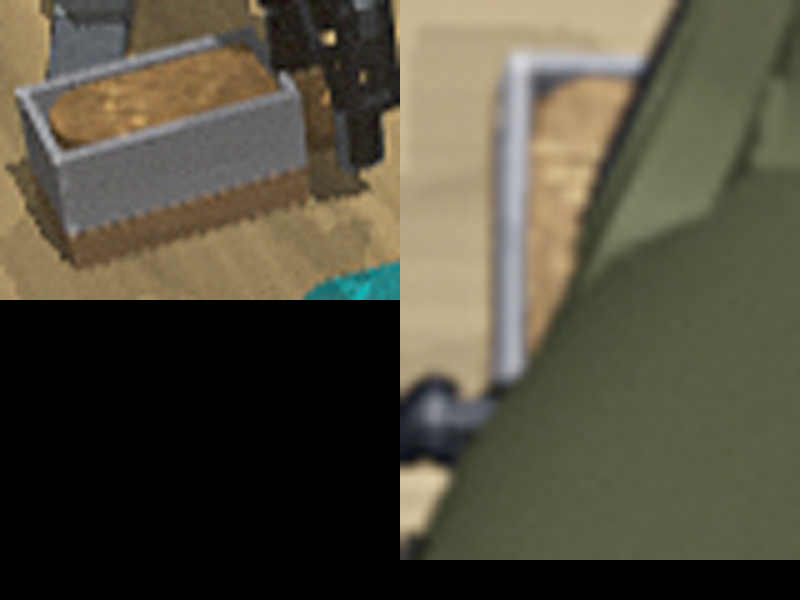

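The near finger stands beside the protruding end at (360,140), clear of the magazine wall. I'll go a little lower and close.

jog_arm(dp=[[2,0,5],[2,0,5],[2,0,5],[2,0,5],[2,0,5]], dr=[[0,0,0],[0,0,0],[0,0,0],[0,0,0],[0,0,0]], hand=[1,-1,-1,-1,-1])

```text
time_s: 3.57
eef_pos: [0.5392, -0.2429, 0.024]
tcp_rot: [0.006, 1.0, -0.0, 0.0]
ft_force: [-0.7, 0.3, 5.0]
grip_width: 0.0488
grasp_force: 61.1
```

jog_arm(dp=[[0,0,0],[0,0,0],[0,0,0],[0,0,0],[0,0,0]], dr=[[0,0,0],[0,0,0],[0,0,0],[0,0,0],[0,0,0]], hand=[-1,-1,-1,-1,-1])

```text
time_s: 3.98
eef_pos: [0.5392, -0.2429, 0.024]
tcp_rot: [0.006, 1.0, -0.0, 0.0]
ft_force: [-1.9, 1.1, 6.1]
grip_width: 0.0492
grasp_force: 61.2
```

jog_arm(dp=[[6,0,0],[14,0,0],[22,0,0],[30,0,0],[38,0,0]], dr=[[0,0,0],[0,0,0],[0,0,0],[0,0,0],[0,0,0]], hand=[-1,-1,-1,-1,-1])

```text
time_s: 4.4
eef_pos: [0.5006, -0.2425, 0.0236]
tcp_rot: [0.006, 1.0, -0.0, 0.001]
ft_force: [2.6, 0.2, 1.3]
grip_width: 0.0489
grasp_force: 62.0
```

jog_arm(dp=[[10,0,0],[20,0,0],[30,0,0],[42,0,0],[54,0,0]], dr=[[0,0,0],[0,0,0],[0,0,0],[0,0,0],[0,0,0]], hand=[-1,-1,-1,-1,-1])

```text
time_s: 4.82
eef_pos: [0.4438, -0.2409, 0.0224]
tcp_rot: [0.007, 1.0, 0.001, -0.002]
ft_force: [0.3, 0.9, 0.1]
grip_width: 0.0487
grasp_force: 61.9
```

jog_arm(dp=[[10,0,0],[10,0,0],[10,0,0],[10,0,0]], dr=[[0,0,0],[0,0,0],[0,0,0],[0,0,0]], hand=[-1,-1,-1,-1])

```text
time_s: 5.15
eef_pos: [0.4372, -0.2416, 0.0233]
tcp_rot: [0.006, 1.0, -0.0, 0.0]
ft_force: [0.1, -0.1, 0.7]
grip_width: 0.0488
grasp_force: 61.9
```

```bash
python3 go.py .539 -.243 .024 -0.8; python3 - <<'E'
from h import *
s=robot.read_camera("scene"); t=robot.read_camera("top")
o=np.zeros((600,800,3),np.uint8); o[:,:500]=cv2.resize(s["image"][145:235,135:210],(500,600),interpolation=cv2.INTER_CUBIC)
o[:480,500:]=cv2.resize(t["image"][105:185,275:325],(300,480),interpolation=cv2.INTER_CUBIC)
cv2.imwrite("pics/s3.png",o[:,:,::-1])
E
```

```text
5.15 [ 0.4372 -0.2416  0.0233] q6 -0.49 F [ 0.1 -0.1  0.7] w 0.0488 61.947455406188965
dp [-1.019e+02 -1.000e-01 -7.000e-01] dr [-0.0001  0.0002  0.001 ]
```

View pics/s3.png

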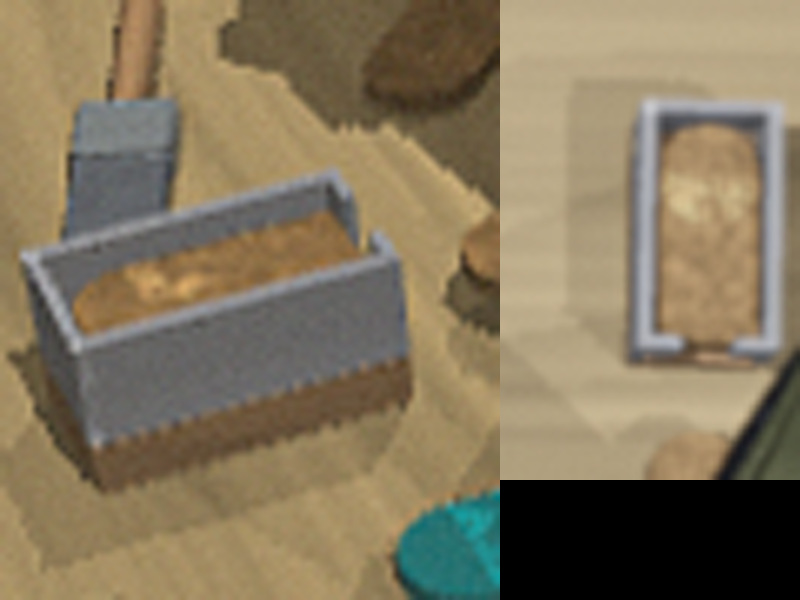

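The next lift has dropped: the stack lies lower and flat in the magazine, and the front slot is empty. The drawn lift's back end shows at (690,435). I'll raise it and carry it to the board.

jog_arm(dp=[[0,0,-20],[0,0,-50],[0,0,-80],[0,0,-110],[0,0,-110]], dr=[[0,0,0],[0,0,0],[0,0,0],[0,0,0],[0,0,0]], hand=[-1,-1,-1,-1,-1])

```text
time_s: 5.67
eef_pos: [0.4409, -0.2433, 0.139]
tcp_rot: [0.006, 1.0, -0.002, 0.004]
ft_force: [2.1, -0.7, 0.4]
grip_width: 0.0489
grasp_force: 62.1
```

```bash
python3 go.py .594 .237 .133 16.9; python3 - <<'E'
from h import *
t=np.load("top0.npy",allow_pickle=True).item(); print(at_z(t,(306.7,177.3),.030), "expect back end x", .4372+.090)
E
```

```text
5.6667 [ 0.4409 -0.2433  0.139 ] q6 -0.49 F [ 2.1 -0.7  0.4] w 0.0489 62.08682656288147
dp [-147.1  482.2    5.1] dr [-0.0055  0.0072 -0.3073]
[ 0.52448531 -0.24218131  0.03      ] expect back end x 0.5272
```

jog_arm(dp=[[-6,20,0],[-16,53,0],[-28,92,0],[-40,131,0],[-52,170,0]], dr=[[0,0,-0.02],[0,0,-0.06],[0,0,-0.1],[0,0,-0.14],[0,0,-0.18]], hand=[-1,-1,-1,-1,-1])

```text
time_s: 6.08
eef_pos: [0.4918, -0.0705, 0.1332]
tcp_rot: [-0.084, 0.996, -0.0, 0.0]
ft_force: [0.7, -0.1, -0.6]
grip_width: 0.0492
grasp_force: 62.1
```

```bash
python3 go.py .594 .237 .133 16.9
```

```text
6.0833 [ 0.4918 -0.0705  0.1332] q6 -0.31 F [ 0.7 -0.1 -0.6] w 0.0492 62.106467485427856
dp [-1.523e+02  2.860e+02  2.000e-01] dr [-0.0002  0.0004 -0.1264]
```

jog_arm(dp=[[-18,34,0],[-36,68,0],[-54,102,0],[-72,136,0],[-90,170,0]], dr=[[0,0,-0.03],[0,0,-0.06],[0,0,-0.09],[0,0,-0.126],[0,0,-0.126]], hand=[-1,-1,-1,-1,-1])

```text
time_s: 6.5
eef_pos: [0.5522, 0.1128, 0.133]
tcp_rot: [-0.147, 0.989, -0.0, 0.0]
ft_force: [1.1, -0.2, 0.2]
grip_width: 0.0488
grasp_force: 62.1
```

```bash
python3 go.py .594 .237 .133 16.9
```

```text
6.5 [0.5522 0.1128 0.133 ] q6 -0.09 F [ 1.1 -0.2  0.2] w 0.0488 62.10587024688721
dp [-76.1 106.6  -0. ] dr [-0.0001  0.0002  0.0004]
```

jog_arm(dp=[[-22,31,0],[-44,62,0],[-62,87,0],[-76,107,0],[-76,107,0]], dr=[[0,0,0],[0,0,0],[0,0,0],[0,0.06,0],[0,0.12,0]], hand=[-1,-1,-1,-1,-1])

```text
time_s: 6.92
eef_pos: [0.594, 0.2399, 0.1331]
tcp_rot: [-0.148, 0.987, -0.008, -0.059]
ft_force: [0.7, -0.7, -0.2]
grip_width: 0.0488
grasp_force: 62.1
```

```bash
python3 go.py .594 .237 .05 16.9; python3 - <<'E'
from h import *
s=robot.read_camera("scene"); t=robot.read_camera("top")
o=np.zeros((600,800,3),np.uint8); o[:450,:400]=cv2.resize(s["image"][249:384,210:330],(400,450),interpolation=cv2.INTER_CUBIC)
o[:450,400:]=cv2.resize(t["image"][95:185,95:175],(400,450),interpolation=cv2.INTER_CUBIC)
cv2.imwrite("pics/s4.png",o[:,:,::-1])
E
```

```text
6.9167 [0.594  0.2399 0.1331] q6 0.08 F [ 0.7 -0.7 -0.2] w 0.0488 62.14721918106079
dp [-9.1 -3.  82.6] dr [ 0.0015 -0.1199  0.0031]
```

View pics/s4.png

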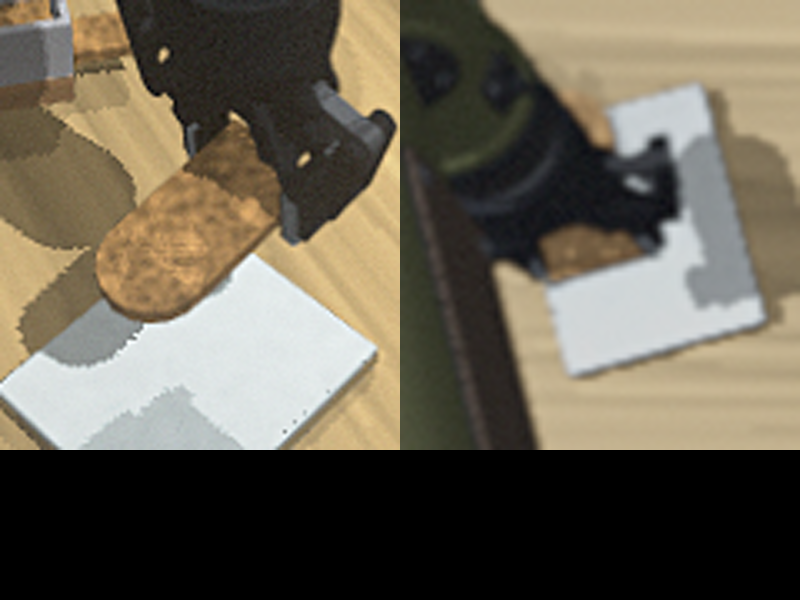

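The scene crop shows the lift held over the board, back end at (150,300), tilted slightly back-down as intended. The near fingertip at (295,240) reaches a little below it. Lowering it now.

jog_arm(dp=[[-3,-3,30],[-6,-3,55],[-9,-3,75],[-9,-3,84],[-10,-3,88]], dr=[[0,0,0],[0,0,0],[0,0,0],[0,0,0],[0,0,0]], hand=[-1,-1,-1,-1,-1])

```text
time_s: 7.43
eef_pos: [0.592, 0.2306, 0.0429]
tcp_rot: [-0.145, 0.987, -0.009, -0.061]
ft_force: [0.6, 0.2, -0.8]
grip_width: 0.0487
grasp_force: 62.2
```

```bash
python3 go.py .594 .237 .036 16.9
```

```text
7.4333 [0.592  0.2306 0.0429] q6 0.07 F [ 0.6  0.2 -0.8] w 0.0487 62.150970697402954
dp [-4.5  5.5  6.4] dr [-0.0002 -0.1227 -0.0025]
```

jog_arm(dp=[[-4,5,2],[-4,5,4],[-4,5,6],[-4,5,6],[-4,5,6]], dr=[[0,0,0],[0,0,0],[0,0,0],[0,0,0],[0,0,0]], hand=[-1,-1,-1,-1,-1])

```text
time_s: 7.85
eef_pos: [0.5959, 0.2378, 0.0391]
tcp_rot: [-0.146, 0.988, -0.009, -0.059]
ft_force: [-0.6, -0.0, 0.6]
grip_width: 0.049
grasp_force: 62.2
```

jog_arm(dp=[[0,0,1],[0,0,2],[0,0,2],[0,0,2]], dr=[[0,0,0],[0,0,0],[0,0,0],[0,0,0]], hand=[-1,-1,-1,-1])

```text
time_s: 8.18
eef_pos: [0.5951, 0.2374, 0.0363]
tcp_rot: [-0.146, 0.987, -0.009, -0.059]
ft_force: [-0.2, -0.5, -1.1]
grip_width: 0.0488
grasp_force: 62.2
```

jog_arm(dp=[[0,0,1],[0,0,2],[0,0,2],[0,0,2]], dr=[[0,0,0],[0,0,0],[0,0,0],[0,0,0]], hand=[-1,-1,-1,-1])

```text
time_s: 8.52
eef_pos: [0.5952, 0.2375, 0.035]
tcp_rot: [-0.146, 0.988, -0.009, -0.059]
ft_force: [-0.5, -0.9, 4.9]
grip_width: 0.0488
grasp_force: 65.3
```

jog_arm(dp=[[0,0,1],[0,0,1],[0,0,1]], dr=[[0,0,0],[0,0,0],[0,0,0]], hand=[-1,-1,-1])

```text
time_s: 8.77
eef_pos: [0.5953, 0.2375, 0.0349]
tcp_rot: [-0.146, 0.988, -0.009, -0.059]
ft_force: [-2.1, -1.3, 10.3]
grip_width: 0.0489
grasp_force: 68.5
```

jog_arm(dp=[[0,0,-2],[0,0,-2],[0,0,-2],[0,0,-2],[0,0,-2]], dr=[[0,0,0],[0,0,0],[0,0,0],[0,0,0],[0,0,0]], hand=[-1,-1,1,1,1])

```text
time_s: 9.18
eef_pos: [0.5949, 0.2374, 0.0349]
tcp_rot: [-0.146, 0.987, -0.009, -0.06]
ft_force: [0.9, 0.7, 0.1]
grip_width: 0.0823
grasp_force: 0.0
```

jog_arm(dp=[[0,0,-2],[0,0,-2],[0,0,-2],[0,0,-2],[0,0,-2]], dr=[[0,0,0],[0,0,0],[0,0,0],[0,0,0],[0,0,0]], hand=[1,1,1,1,1])

```text
time_s: 9.6
eef_pos: [0.5953, 0.2375, 0.0373]
tcp_rot: [-0.146, 0.987, -0.009, -0.059]
ft_force: [0.2, 0.8, -0.9]
grip_width: 0.0858
grasp_force: 0.0
```

jog_arm(dp=[[0,0,-20],[0,0,-60],[0,0,-100],[0,0,-140],[0,0,-140]], dr=[[0,0,0],[0,0,0],[0,0,0],[0,0,0],[0,0,0]], hand=[1,1,1,1,1])

```text
time_s: 10.02
eef_pos: [0.6158, 0.244, 0.1854]
tcp_rot: [-0.146, 0.988, -0.007, -0.053]
ft_force: [0.7, 0.9, 1.4]
grip_width: 0.0853
grasp_force: 0.0
```

jog_arm(dp=[[38,0,-10],[76,0,-20],[114,0,-20],[150,0,-20],[150,0,-20]], dr=[[0,0,0],[0,0,0],[0,0,0],[0,0,0],[0,0,0]], hand=[1,1,1,1,1])

```text
time_s: 10.43
eef_pos: [0.4644, 0.1977, 0.2145]
tcp_rot: [-0.146, 0.987, -0.009, -0.062]
ft_force: [0.1, 0.7, -0.2]
grip_width: 0.0855
grasp_force: 0.0
```

```bash
python3 - <<'E'
from h import *
s=robot.read_camera("scene"); t=robot.read_camera("top")
o=np.zeros((600,800,3),np.uint8); o[:300,:400]=cv2.resize(s["image"][294:384,205:325],(400,300),interpolation=cv2.INTER_CUBIC)
o[:450,400:]=cv2.resize(t["image"][95:185,95:175],(400,450),interpolation=cv2.INTER_CUBIC)
o[300:,:400]=cv2.resize(s["image"][165:225,135:215],(400,300),interpolation=cv2.INTER_CUBIC)
cv2.imwrite("pics/s5.png",o[:,:,::-1])
im=t["image"].astype(int); m=((im[:,:,0]-im[:,:,2]>25)).astype(np.uint8)
B=cv2.boxPoints(((629.8,247.7),(140,110),16.9))/1000
poly=np.array([proj(t,[*b,.018]) for b in B]).round().astype(np.int32); k=np.zeros_like(m); cv2.fillPoly(k,[poly],1); m&=k
W=np.array([at_z(t,u[::-1],.028)[:2] for u in np.argwhere(m)]); print(len(W),cv2.minAreaRect((W*1000).astype(np.float32)),W.mean(0)); print(robot.sense()["eef_pos"],robot.sense()["time_s"])
E
```

```text
549 ((629.722900390625, 245.79666137695312), (103.72128295898438, 49.09295654296875), 17.052112579345703) [0.62770108 0.24503292]
[0.47021903 0.19976332 0.21479057] 10.5333
```

View pics/s5.png

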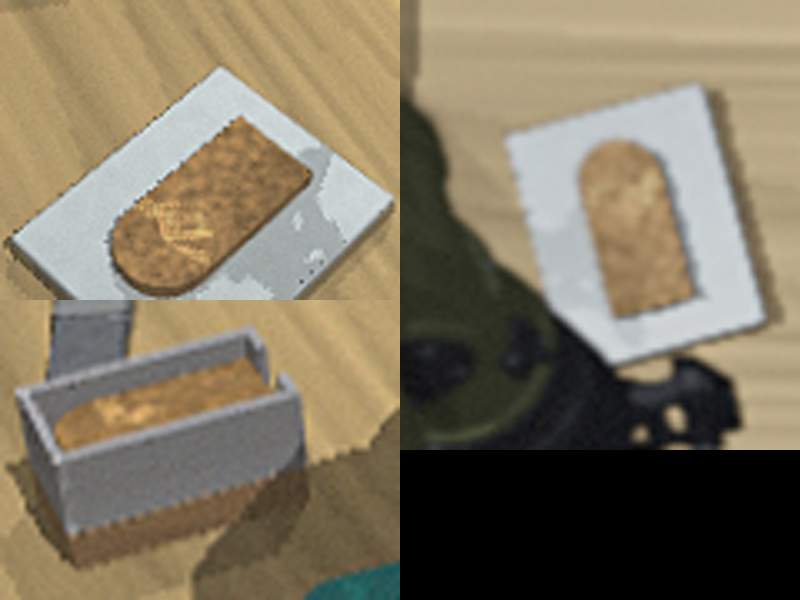

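The lift lies flat on the board, measured about 2 mm from its middle. The remaining stack sits flat in the magazine, and the arm is clear of everything.

```bash
python3 -c "
from cell import robot
print(robot.hand_in())"
```

```text
the job is handed in; nothing more can be done
None
```

The bottom lift is out of the magazine and lies flat and released about 2 mm from the board's middle; the other lifts dropped flat inside the magazine, and I handed the job in at about 10.5 s (no verdict was returned).

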